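Index the sample carousel and lock it

TASK

Push the sample carousel round by its upright peg, counterclockwise seen from above, until the lug on its rim rests against the index stop, then press the black index bolt fully down into the slot in the rim, so that the carousel is locked. Work gently: the bearing and bolt are delicate, so never push or press with more than 15 N, leave the bottles standing in their cups, and leave the other things on the bench where they are. Finish clear of everything.

Things in the scene. Friction and masses are not known exactly. Their poses are not given: they have to be found in the camera images.
- hub (a point): centre of the carousel on its vertical axis, at the disc's top face, 34 mm above the worktop. The carousel is a flat grey disc, 210 mm across, 12 mm thick, on a low fixed aluminium base, with an aluminium hub (24 mm across, 26 mm high) and three white cups, each with a small bottle, 60 mm from the axis.
- drive_peg (a point): middle of the drive peg, an upright steel peg 12 mm thick, from the disc's top (34 mm above the worktop) to 79 mm; its axis is 85 mm from the carousel's axis; the point is on it, 56 mm above the worktop. The nearest cups are 110 and 130 degrees round from it. Pushing it sideways with about 2 N turns the carousel, which stays where it is left.
- slot (a point): centre of the one slot in the carousel's rim, 96 mm from the axis, at the disc's top face; the slot is 11 mm wide, open outward. It lies 50 degrees counterclockwise (from above) of the drive peg. A steel lug, 12 mm wide, sticks 15 mm out of the rim, 12.6 degrees counterclockwise of the slot.
- index_nominal (a point): fixed point on the base, 96 mm from the axis at the disc's top: the NOMINAL place of the bolt. The real index block (aluminium, with the bolt in its arm over the rim and a dark stop post beside it) stands up to 0.2 rad (19 mm along the rim) to either side; its true place is not measured. When the lug rests on the stop, the slot lies right under the bolt.
- carousel (a joint): angle that the carousel has turned since the start, rad, 0 at the start, growing counterclockwise seen from above; 0.45 to 1.2 rad bring the lug to the stop
- index_bolt (a joint): how far the bolt is pressed, m: 0 up, 0.010 home. Upright 9 mm steel pin, 6 mm at its tip, 96 mm from the carousel's axis; moves with about 3 N, stays where left; goes home only into the slot, and stops on the disc after 2 mm if the slot is over 2 mm off. Its black knob, 22 mm wide, flat top 100 mm above the worktop when up, is sprung: once the bolt stops it yields 1 mm per 1.2 N, up to 10 mm.
- vial_g_mid (a point): small amber bottle with white cap, 27 mm across and 70 mm tall, standing loose in one of the carousel's 18 mm deep cups; the point is its centre, 35 mm above its foot; z along its height
- vial_h_mid (a point): small amber bottle with white cap, 27 mm across and 70 mm tall, standing loose in one of the carousel's 18 mm deep cups; the point is its centre, 35 mm above its foot; z along its height
- vial_i_mid (a point): small amber bottle with white cap, 27 mm across and 70 mm tall, standing loose in one of the carousel's 18 mm deep cups; the point is its centre, 35 mm above its foot; z along its height
- big_bottle_mid (a point): bystander: amber bottle with white cap, 50 mm across and 119 mm tall, standing on the bench left of the carousel; the point is its centre, half-way up
- black_lid_jar_mid (a point): bystander: low white jar with black lid, 44 mm across and 35 mm tall, on the bench left of the carousel; the point is its centre, half-way up
- label_reel_mid (a point): bystander: roll of labels lying flat, 68 mm across and 29 mm high, on the bench behind and left of the carousel; the point is its centre, half-way up
- carousel_base: the carousel's fixed base, 160 mm across; origin on the carousel's axis at the worktop; its -x axis points to point index_nominal. The stop post feels firm: once the lug touches it the push rises by some 2 to 10 N for each mm and the carousel turns no further.
Mind the look-alikes: they are no part of the job. Leave any brown or turquoise look-alike of the part that bears vial_g_mid alone.

How it is judged:
By the outcome, as a careful person would: the job done as asked, in the order asked, and still so for the second after the job is handed in, with the robot touching nothing.
It also fails if it takes over 58 s, if anything falls off the work surface, if the arm or the gripper's body presses on something with over 40 N, if the wrist force passes 120 N, or if a joint passes its speed limit or range.

ROBOT

A 6-joint arm with a two-finger parallel gripper is mounted at the origin on a cart in front of the work surface, level with it; the furniture and walls round the work are solid. World frame = base frame: x ahead of the robot, y to its left, z up, the work surface at z = 0. Lengths are in m, angles in degrees, forces in N, time in s.
With the tool pointing down it reaches from about 0.4 to 0.825 m from the base axis. Payload 7 kg.
Tool frame: the origin (TCP) lies midway between the tips of the shut fingers; the grasp point (between the pads) lies 19 mm behind it; x points along the fingers, z is the direction in which the jaws open and shut, and the axes are right-handed (so a half turn about x gives the same grasp; the last joint's range is limited). The gripper opens to 88 mm and grips with 3 to 60 N. Pads are 19 mm wide; open, the fingers measure 130 mm over their backs; the gripper's body (78 mm by 193 mm) begins 47 mm behind the grasp point.
Start: joints at [-51.503, 20.546, 0.682, 0, -70.136, -16.507], TCP at [0.253, -0.626, 0.227] pointing down, gripper open.
Joint ranges: [-176.03, 176.03], [-82.01, 121.73], [-58.28, 71.71], [-173.87, 95.51], [-174.79, -0.11], [-173.66, 173.66]. Speed limits (degrees/s): [136.94, 136.94, 172.46, 180, 180, 180].

INTERFACE

Orientations are given as [roll, pitch, yaw] about the fixed x, y, z axes, in that order (R = Rz(yaw) Ry(pitch) Rx(roll)).
In Python, from plant import ctrl gives the robot as it stands.
- The arm moves only by the tool servo_tool, never from a script. Its argument "motion" is a list of rows, each an object with "offset": the shift along the tool's x, y, z in m, a list of three; "roll": the turn about the tool's x in degrees; "claw": the opening, from -1 (shut) to 1 (fully open), so that 0 is half open. In form: [{"offset": [x, y, z], "roll": roll, "claw": claw}, ...]. A call has 1 to 12 rows; each row shifts and turns the commanded pose from where the row before left it, along the tool's axes as they then stand; what a row does not reach is not made up. A row lasts 1/8 s, in which the tool goes at most 62.5 mm and 10.7 degrees, less where a joint would pass 70% of its speed; a pose out of reach is approached as far as the arm can. A call is refused whole if a number of a shift passes 0.0625 or a number of a turn 10.7, either way. A call with a gripper value outside its range is refused whole. The fingers move at their own pace and stop on an object; the grip force is fixed at half the most. Time passes only in rows, so rows that do not move let the fingers close. It gives the time, the measured TCP pose, the force and the opening at its end, in the units of the state.
- ctrl.get_obs(): the state, without advancing time (a new reading comes with each control period).
- ctrl.snapshot(name): name is "scene" or "top" or "wrist"; returns a dict with "frame" (384x512x3 uint8, blue, green, red), "z_map" (384x512 float32, m along the optical axis (not along the pixel's ray), 0 where there is no reading), "mtx" (3x3 intrinsics, pixels), "k1" (the pictures are not rectified: a ray, as slopes to the right and down, at radius r is drawn at 1 + k1 r^2 times it, then the intrinsics apply), "extrinsics" (4x4, takes a point from camera to world coordinates). Camera axes: x right, y up, looking along -z (the intrinsics and any distortion apply to the point x, -y, -z); pixel columns grow to the right and rows downward; lengths in m; the calibration is good to about 2 mm. A picture is of the moment at which its call begins.
- ctrl.close_job(): hands the job in, once; it reports no verdict.
The state is a dict: "clock": time; "joint_pos": joint angles; "qvel": joint speeds; "tau": joint torques, N m; "tool_pos": TCP position; "orientation": TCP orientation; "force": force on the tool from outside, world axes, zero at the start; "moment": the same for the moment, N m; "opening": finger opening in m.
Only numpy, scipy, OpenCV 4.12 (cv2) and the standard library are available. Lean on these libraries where they do the work, as an engineer would, in place of code of your own. Each camera call takes 0.05 s, during which the arm holds its last target.

## Working session

There is one attempt and no reset: what is moved stays moved. The work goes in short steps, Python scripts to look and compute and a tool call to move; the robot and the scene stay as the last step left them, time stands still between calls to the robot, and variables do not carry over. Pictures are saved under pics/ and viewed, and the job is handed in when it is done.

Besides the shell and the picture viewer there is one more tool, called as name(argument=value, ...), one argument or row to a line, values as JSON. servo_tool: Moves the arm, as the interface text tells. Its arguments: {"type":"object","properties":{"motion":{"type":"array"}},"required":["motion"]}

```bash
mkdir -p pics; ls; cat > h.py <<'E'
import numpy as np,cv2,pickle
from plant import ctrl
def snap(n,tag):
    s=ctrl.snapshot(n); pickle.dump(s,open(f'{tag}.pkl','wb')); cv2.imwrite(f'pics/{tag}.png',s['frame']); return s
def load(tag): return pickle.load(open(f'{tag}.pkl','rb'))
def ray(s,u,v):
    K=np.array(s['mtx'],float);k1=float(s['k1'])
    p=cv2.undistortPoints(np.array([[[u,v]]],float),K,np.array([k1,0,0,0,0.]))[0,0]
    E=np.array(s['extrinsics']);d=E[:3,:3]@np.array([p[0],-p[1],-1]);return E[:3,3],d
def atz(s,u,v,z):
    o,d=ray(s,u,v);return o+d*(z-o[2])/d[2]
def atd(s,u,v):
    o,d=ray(s,u,v);return o+d*s['z_map'][int(v),int(u)]
def proj(s,P):
    E=np.array(s['extrinsics']);c=E[:3,:3].T@(np.array(P)-E[:3,3]);x,y=c[0]/-c[2],-c[1]/-c[2]
    f=1+float(s['k1'])*(x*x+y*y);K=np.array(s['mtx']);return K[0,0]*x*f+K[0,2],K[1,1]*y*f+K[1,2]
E
python3 - <<'E'
from h import *
print(ctrl.get_obs())
for n in('scene','top','wrist'):
    s=snap(n,n+'0');print(n,s['extrinsics'],s['mtx'],s['k1'])
E
```

```text
pics
{'clock': 0.0, 'joint_pos': array([-5.15029395e+01,  2.05913034e+01,  6.35985349e-01, -2.07836002e-02,
       -7.01370774e+01, -1.65082727e+01]), 'qvel': array([ 0.04073163,  0.03551272, -0.06477421, -0.04633541, -0.02519196,
        0.04100004]), 'tau': array([ 3.03870647e-04, -5.82716775e+01,  2.93062162e+01,  6.99715465e+00,
        7.05628467e-03, -1.24163557e-04]), 'tool_pos': array([ 0.25255361, -0.62545471,  0.2256389 ]), 'orientation': array([  4.56985261,  89.90556069, 116.55156291]), 'force': array([ 0.19040305,  0.29969844, -0.39553105]), 'moment': array([-0.02759282, -0.01679998, -0.0117102 ]), 'opening': 0.08781470488996897}
scene [[-0.80765649  0.33892168 -0.48251744  0.0437046 ]
 [-0.58921138 -0.49555273  0.63816726  0.96795722]
 [-0.02282412  0.7997247   0.59993289  0.58153002]
 [ 0.          0.          0.          1.        ]] [[434.47587483   0.         252.70030431]
 [  0.         434.47587483 200.2855564 ]
 [  0.           0.           1.        ]] -0.06683071446808887
top [[ 3.85594024e-03  9.90005181e-01 -1.40978275e-01  3.50061636e-01]
 [-9.99532900e-01 -4.58412329e-04 -3.05576850e-02  4.08579719e-01]
 [-3.03168927e-02  1.41030252e-01  9.89540981e-01  9.04459514e-01]
 [ 0.00000000e+00  0.00000000e+00  0.00000000e+00  1.00000000e+00]] [[387.9528778    0.         252.30591237]
 [  0.         387.9528778  191.42925849]
 [  0.           0.           1.        ]] -0.05885310442178736
wrist [[-0.37367363 -0.88427774 -0.28003731  0.17747724]
 [ 0.92755936 -0.35581719 -0.11413924 -0.65563928]
 [ 0.0012887  -0.30240205  0.95317959  0.38556691]
 [ 0.          0.          0.          1.        ]] [[269.53520723   0.         258.41534194]
 [  0.         269.53520723 192.35079047]
 [  0.           0.           1.        ]] -0.006721240412393417
```

View pics/scene0.png

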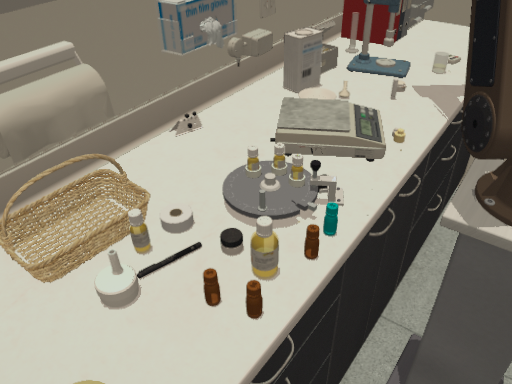

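View pics/top0.png

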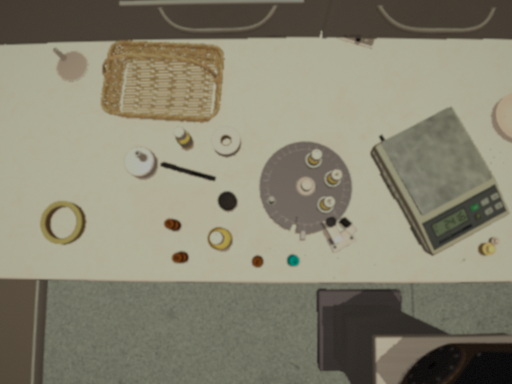

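```bash
python3 - <<'E'
from h import *
s=load('top0')
c=s['frame'][125:275,230:380];cv2.imwrite('pics/topc.png',cv2.resize(c,(600,600),interpolation=cv2.INTER_CUBIC))
t=load('scene0');c=t['frame'][140:240,205:355];cv2.imwrite('pics/scc.png',cv2.resize(c,(795,530),interpolation=cv2.INTER_CUBIC))
for n,u,v,z in[('hub',306,185,.06),('peg',271,200,.079),('bolt',331,221,.1),('lug',297,235,.03),('jar',228,201,.035),('big',219,237,.119)]:
    print(n,atz(s,u,v,z),atd(s,u,v))
E
```

```text
hub [0.48459059 0.31663172 0.06      ] [0.48459339 0.31662982 0.05998247]
peg [0.44911253 0.39396224 0.079     ] [0.44898927 0.39398043 0.08002717]
bolt [0.40288699 0.27052748 0.1       ] [0.40292524 0.27042754 0.09941761]
lug [0.37612128 0.33515084 0.03      ] [0.37696089 0.33278506 0.00182608]
jar [0.45209161 0.49034644 0.035     ] [0.45217198 0.49041084 0.03431516]
big [0.36901151 0.49978748 0.119     ] [0.3689933  0.49969983 0.11975481]
```

View pics/topc.png

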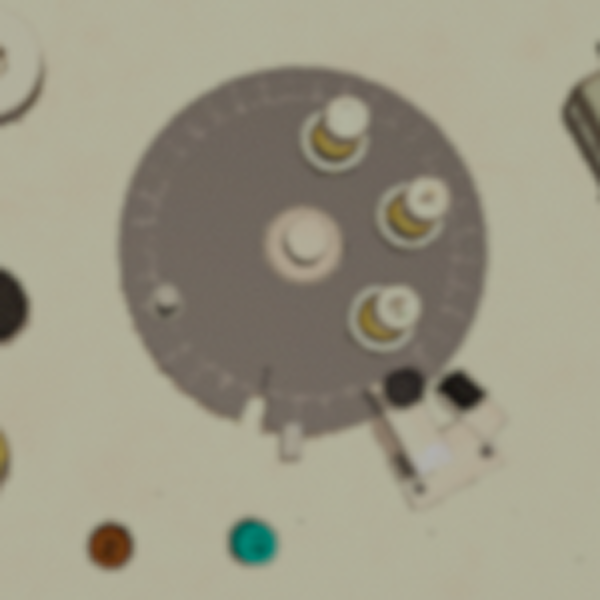

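View pics/scc.png

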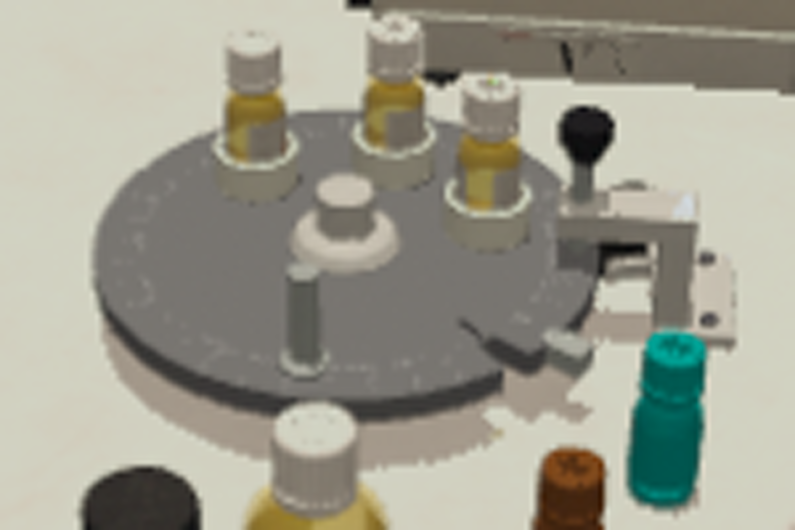

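```bash
python3 - <<'E'
from h import *
from scipy.spatial.transform import Rotation as R
o=ctrl.get_obs();M=R.from_euler('xyz',o['orientation'],degrees=True).as_matrix();print(M.round(3),np.linalg.norm(o['tool_pos'][:2]))
for tag in('scene0','top0'):
    s=load(tag);K=s['mtx'];vv,uu=np.mgrid[0:384,0:512]
    p=cv2.undistortPoints(np.stack([uu,vv],-1).reshape(-1,1,2).astype(float),K,np.array([s['k1'],0,0,0,0]))[:,0]
    z=s['z_map'].reshape(-1,1);E=s['extrinsics']
    P=(np.c_[p[:,0],-p[:,1],-np.ones(len(p))]*z)@E[:3,:3].T+E[:3,3];P=P[z[:,0]>0]
    print(tag)
    for x in np.arange(.1,.9,.1):
        row=[]
        for y in np.arange(-.9,.8,.1):
            m=(abs(P[:,0]-x-.05)<.05)&(abs(P[:,1]-y-.05)<.05)
            row.append('%4d'%(1000*np.percentile(P[m,2],99.5)) if m.sum()>5 else '   .')
        print('%.1f'%x,' '.join(row))
t=load('top0')
# bottle tops
s=t
for u,v in[(316.5,154),(336.5,174.5),(329.5,201),(331,221),(271.5,200),(345,222)]:print(atd(s,u,v).round(4))
E
```

```text
[[-0.001 -0.927 -0.374]
 [ 0.001 -0.374  0.927]
 [-1.     0.     0.001]] 0.6746275921722802
scene0
0.1 -894 -892 -893 -892 -891 -892 -892    0   13  417  407    .    .    .    .    .    .
0.2 -294 -211 -120    0    0    0    0    0    0  399    0    0    0    0    1    1    0
0.3   17   51   65    0    1    1    0   21   65   71    0   98   68  102  118   68    1
0.4   17   67   67   19   27   66    0   67   85   85   84  102   76   74   34   68    1
0.5    2    2  115  249    1    0   10    .   86   86   85  102  102   33   90  473  475
0.6  129    1   30  247   19    9   20   18   85   85   33    0    0   27   89  477  479
0.7  160  150   22  164  165  183  183   19    1    0    0    0    0    0  162  167  160
0.8  166    5    3  133    .    1  181  162  314  333  345   20    1  276  276  275   66
top0
0.1    . -889 -888 -888 -887 -889 -888    3    2  361  302 -887 -888 -887 -888 -890 -888
0.2    .    .    .    .    .    .    .    3    4  295    4    3    3    3    3    4    4
0.3    .    .    .    .    .    .    .   33   68   73    4  100   71  119  120   71    3
0.4    .    .    .    .    .    .    .   72   87   88   86  105   78   38   36   70    3
0.5    .    .    .    .    .    .    .    3   88   88  545  544  549  550  551  553  505
0.6    .    .    .    .    .    .    .   20   87   88  544  542  541  534  549  556  526
0.7    .    .    .    .    .    .    3   19    3    3    3    3    3    3  163  168  159
0.8    .    .    .    .    .    .    3    3    3    4   20    3    3    3   68   68   68
[0.5438 0.2982 0.1037]
[0.4994 0.2578 0.1061]
[0.4441 0.2732 0.103 ]
[0.4029 0.2704 0.0994]
[0.449  0.3929 0.08  ]
[0.4047 0.229  0.0391]
```

View pics/wrist0.png

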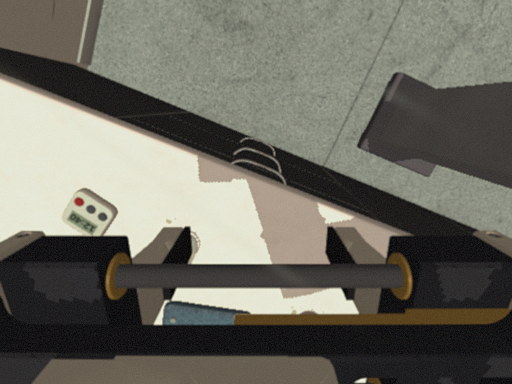

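```bash
python3 - <<'E'
from h import *
for tag in('scene0','top0'):
    s=load(tag)
    pts=[]
    for v in range(0,384):
        for u in range(0,512):
            if s['z_map'][v,u]>0:
                P=atd(s,u,v) if (u+v)%2==0 else None
                if P is not None and .3<P[2]<.7 and .3<P[0]<.75 and P[1]>0: pts.append((u,v,*P.round(3)))
    print(tag,len(pts),pts[::max(1,len(pts)//20)])
E
```

```text
scene0 202 [(0, 0, np.float64(0.601), np.float64(0.713), np.float64(0.482)), (20, 0, np.float64(0.6), np.float64(0.689), np.float64(0.477)), (40, 0, np.float64(0.602), np.float64(0.663), np.float64(0.472)), (5, 1, np.float64(0.6), np.float64(0.708), np.float64(0.48)), (25, 1, np.float64(0.6), np.float64(0.683), np.float64(0.475)), (45, 1, np.float64(0.6), np.float64(0.657), np.float64(0.469)), (14, 2, np.float64(0.602), np.float64(0.697), np.float64(0.476)), (36, 2, np.float64(0.601), np.float64(0.669), np.float64(0.471)), (9, 3, np.float64(0.601), np.float64(0.703), np.float64(0.477)), (29, 3, np.float64(0.602), np.float64(0.678), np.float64(0.471)), (6, 4, np.float64(0.601), np.float64(0.707), np.float64(0.476)), (26, 4, np.float64(0.6), np.float64(0.683), np.float64(0.471)), (9, 5, np.float64(0.6), np.float64(0.704), np.float64(0.475)), (29, 5, np.float64(0.602), np.float64(0.679), np.float64(0.469)), (14, 6, np.float64(0.602), np.float64(0.698), np.float64(0.472)), (5, 7, np.float64(0.601), np.float64(0.71), np.float64(0.473)), (25, 7, np.float64(0.6), np.float64(0.685), np.float
[... 975 characters left out ...]
.float64(0.148), np.float64(0.51)), (497, 21, np.float64(0.6), np.float64(0.146), np.float64(0.507)), (499, 23, np.float64(0.6), np.float64(0.141), np.float64(0.504)), (497, 25, np.float64(0.6), np.float64(0.141), np.float64(0.499)), (495, 27, np.float64(0.601), np.float64(0.141), np.float64(0.494)), (489, 29, np.float64(0.6), np.float64(0.147), np.float64(0.492)), (487, 31, np.float64(0.599), np.float64(0.147), np.float64(0.487)), (489, 33, np.float64(0.6), np.float64(0.141), np.float64(0.482)), (485, 35, np.float64(0.6), np.float64(0.143), np.float64(0.477)), (493, 37, np.float64(0.601), np.float64(0.131), np.float64(0.473)), (8, 44, np.float64(0.601), np.float64(0.733), np.float64(0.47))]
```

servo_tool(
  motion=[
    {"offset":[0,-0.0368,0.0352],"roll":0,"claw":-1},
    {"offset":[0,-0.0368,0.0352],"roll":0,"claw":-1},
    {"offset":[0,-0.0368,0.0352],"roll":0,"claw":-1},
    {"offset":[0,-0.0368,0.0352],"roll":0,"claw":-1},
    {"offset":[0,-0.0368,0.0352],"roll":0,"claw":-1},
    {"offset":[0,-0.0368,0.0352],"roll":0,"claw":-1},
    {"offset":[0,-0.0368,0.0352],"roll":0,"claw":-1},
    {"offset":[0,-0.0295,0.042],"roll":0,"claw":-1},
    {"offset":[0,-0.0295,0.042],"roll":0,"claw":-1},
    {"offset":[0,-0.0295,0.042],"roll":0,"claw":-1},
  ],
)

```text
clock: 1.4
tool_pos: [0.4342, -0.1493, 0.2266]
orientation: [-100.4, 90.0, 11.6]
force: [1.0, -0.3, 0.0]
opening: 0.0005
```

servo_tool(
  motion=[
    {"offset":[0,-0.0295,0.042],"roll":0,"claw":-1},
    {"offset":[0,-0.0295,0.042],"roll":0,"claw":-1},
    {"offset":[0,-0.0295,0.042],"roll":0,"claw":-1},
    {"offset":[0,-0.0195,0.0468],"roll":0,"claw":-1},
    {"offset":[0,-0.0195,0.0468],"roll":0,"claw":-1},
    {"offset":[0,-0.0195,0.0468],"roll":0,"claw":-1},
    {"offset":[0,-0.0195,0.0468],"roll":0,"claw":-1},
    {"offset":[0,-0.0195,0.0468],"roll":0,"claw":-1},
    {"offset":[0,-0.0195,0.0468],"roll":0,"claw":-1},
    {"offset":[0,-0.0195,0.0468],"roll":0,"claw":-1},
    {"offset":[0,-0.0195,0.0468],"roll":-2.6,"claw":-1},
    {"offset":[0,0,0],"roll":0,"claw":-1},
  ],
)

```text
clock: 2.9
tool_pos: [0.4731, 0.4074, 0.2252]
orientation: [119.6, 89.9, -125.7]
force: [-0.5, -0.6, 1.0]
opening: 0.0008
```

```bash
python3 - <<'E'
from h import *
from scipy.spatial.transform import Rotation as R
o=ctrl.get_obs();print(o)
print(R.from_euler('xyz',o['orientation'],degrees=True).as_matrix().round(3))
s=snap('wrist','wrist1');s2=snap('scene','scene1')
cv2.imwrite('pics/w1s1.png',np.hstack([cv2.resize(s['frame'],(400,300)),cv2.resize(s2['frame'][80:272,170:426],(400,300))]))
E
```

```text
{'clock': 2.9, 'joint_pos': array([ 5.86234230e+01,  1.59190914e+01, -6.13867065e+00, -6.47896585e-03,
       -6.80221937e+01, -1.23856299e+02]), 'qvel': array([-1.8759032 , -2.23039692, -2.83674372, -0.11354935, -0.5456999 ,
        0.10611718]), 'tau': array([ 1.11210231e+00, -5.04536533e+01,  3.01934981e+01,  7.00257137e+00,
        7.24195805e-02, -2.53039808e-02]), 'tool_pos': array([0.47306236, 0.40741147, 0.22516702]), 'orientation': array([ 119.56140728,   89.91981894, -125.67389714]), 'force': array([-0.45219819, -0.57432748,  0.9737141 ]), 'moment': array([-0.13330339,  0.04864141, -0.01169618]), 'opening': 0.0007918821384547976}
[[-0.001 -0.908 -0.419]
 [-0.001 -0.419  0.908]
 [-1.     0.001 -0.001]]
```

View pics/w1s1.png

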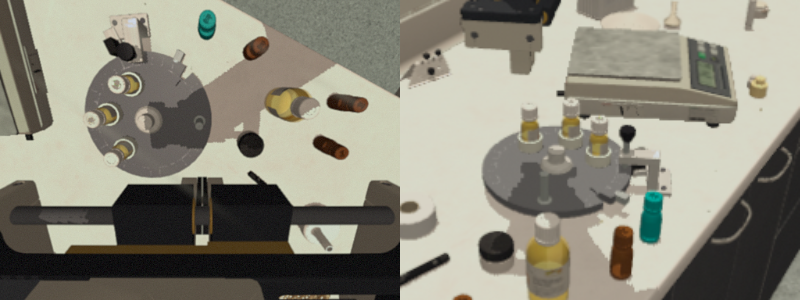

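```bash
python3 - <<'E'
from h import *
s=load('wrist1');c=s['frame'][0:240,90:330];cv2.imwrite('pics/w1c.png',cv2.resize(c,(600,600),interpolation=cv2.INTER_CUBIC))
for n,P in[('peg',(.449,.394,.079)),('hub',(.4846,.3166,.06)),('bolt',(.4029,.2705,.1))]:
    u=proj(s,P);print(n,u,(u[0]-90)*2.5,u[1]*2.5)
E
```

```text
peg (np.float64(256.4602238514023), np.float64(156.06936814717193)) 416.1505596285058 390.1734203679298
hub (np.float64(186.20901595484946), np.float64(153.3317084238521)) 240.52253988712366 383.32927105963023
bolt (np.float64(159.93680053347083), np.float64(63.66752010944887)) 174.84200133367708 159.1688002736222
```

View pics/w1c.png

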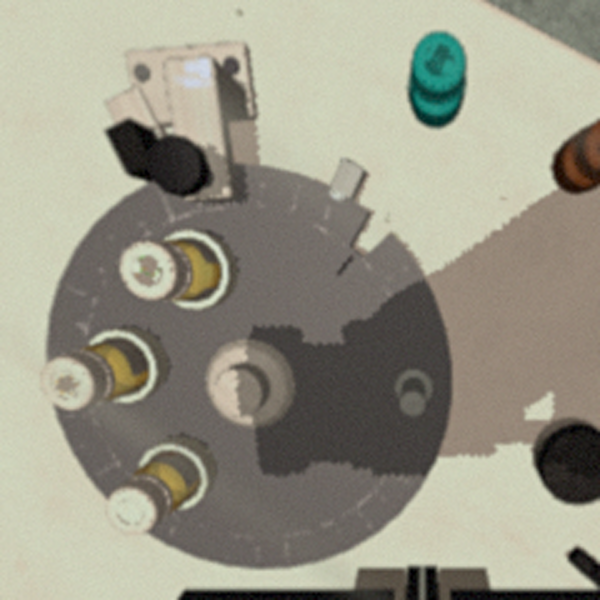

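servo_tool(
  motion=[
    {"offset":[0.04,0,0],"roll":0,"claw":-1},
    {"offset":[0.04,0,0],"roll":0,"claw":-1},
    {"offset":[0.04,0,0],"roll":0,"claw":-1},
    {"offset":[0.03,0,0],"roll":0,"claw":-1},
    {"offset":[0.013,0,0],"roll":0,"claw":-1},
    {"offset":[0,0,0],"roll":0,"claw":-1},
    {"offset":[0,0,0],"roll":0,"claw":-1},
  ],
)

```text
clock: 3.88
tool_pos: [0.4742, 0.4051, 0.0651]
orientation: [-63.8, 89.9, 50.7]
force: [0.9, 0.5, 0.7]
opening: 0.0004
```

```bash
python3 - <<'E'
from h import *
o=ctrl.get_obs();print(o['tool_pos'],o['force'],o['orientation'],o['qvel'])
s=snap('scene','scene2');cv2.imwrite('pics/s2.png',cv2.resize(s['frame'][110:290,190:370],(600,600),interpolation=cv2.INTER_CUBIC))
E
```

```text
[0.47422226 0.40511701 0.06510361] [0.89695569 0.45337883 0.68040756] [-63.83863323  89.87197319  50.74941693] [ 0.15606957 -0.2121095   0.09366983 -0.03176723  0.12605792  0.0861322 ]
```

View pics/s2.png

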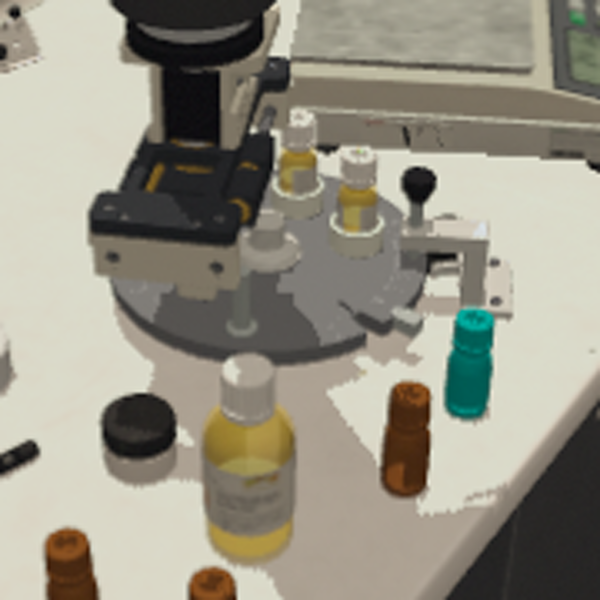

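servo_tool(
  motion=[
    {"offset":[0,0.003,0],"roll":0,"claw":-1},
    {"offset":[0,0.003,0],"roll":0,"claw":-1},
    {"offset":[0,0.003,0],"roll":0,"claw":-1},
    {"offset":[0,0.003,0],"roll":0,"claw":-1},
    {"offset":[0,0.003,0.0005],"roll":-2,"claw":-1},
    {"offset":[0,0.003,0.0005],"roll":-2,"claw":-1},
    {"offset":[0,0.003,0.0005],"roll":-2,"claw":-1},
    {"offset":[0,0.003,0.0005],"roll":-2,"claw":-1},
    {"offset":[0,0,0],"roll":0,"claw":-1},
  ],
)

```text
clock: 5.05
tool_pos: [0.4507, 0.3954, 0.0635]
orientation: [105.3, 90.0, -132.1]
force: [1.1, -0.1, 1.1]
opening: 0.0003
```

```bash
python3 - <<'E'
from h import *
o=ctrl.get_obs();print(o['tool_pos'],o['force'],o['orientation'])
s=snap('scene','scene3');t=snap('top','top3');cv2.imwrite('pics/s3.png',np.hstack([cv2.resize(s['frame'][130:250,200:350],(400,320),interpolation=cv2.INTER_CUBIC),cv2.resize(t['frame'][125:245,230:380],(400,320),interpolation=cv2.INTER_CUBIC)]))
E
```

```text
[0.45067492 0.39544802 0.06345547] [ 1.07885748 -0.11214639  1.08643342] [ 105.25996835   89.9614956  -132.1103144 ]
```

View pics/s3.png

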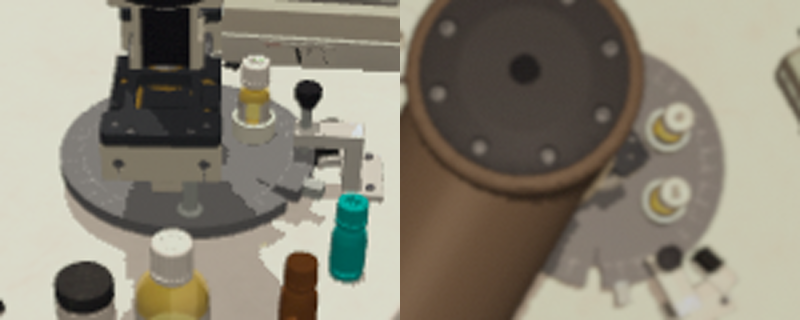

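servo_tool(
  motion=[
    {"offset":[0,0.003,0.0006],"roll":-2,"claw":-1},
    {"offset":[0,0.003,0.0006],"roll":-2,"claw":-1},
    {"offset":[0,0.003,0.0006],"roll":-2,"claw":-1},
    {"offset":[0,0.003,0.0006],"roll":-2,"claw":-1},
    {"offset":[0,0.003,0.0006],"roll":-2,"claw":-1},
    {"offset":[0,0.003,0.0006],"roll":-2,"claw":-1},
    {"offset":[0,0.003,0.0006],"roll":-2,"claw":-1},
    {"offset":[0,0.003,0.0006],"roll":-2,"claw":-1},
    {"offset":[0,0,0],"roll":0,"claw":-1},
  ],
)

```text
clock: 6.28
tool_pos: [0.4292, 0.384, 0.0636]
orientation: [61.9, 90.0, -159.4]
force: [0.6, 0.9, 1.1]
opening: 0.0006
```

```bash
cat > pk.py <<'E'
from h import *
import sys
from scipy.spatial.transform import Rotation as R
o=ctrl.get_obs();M=R.from_euler('xyz',o['orientation'],degrees=True).as_matrix()
print(o['clock'],o['tool_pos'].round(4),o['force'].round(2),'Ftool',(M.T@o['force']).round(2));print(M.round(3))
print('ang y',np.degrees(np.arctan2(M[1,1],M[0,1])))
d=o['tool_pos'][:2]-[.4846,.3166];print('tcp r,ang',np.hypot(*d),np.degrees(np.arctan2(d[1],d[0])))
n=sys.argv[1]
s=snap('scene','s'+n);t=snap('top','t'+n);cv2.imwrite(f'pics/p{n}.png',np.hstack([cv2.resize(s['frame'][130:250,200:350],(400,320),interpolation=cv2.INTER_CUBIC),cv2.resize(t['frame'][155:275,230:380],(400,320),interpolation=cv2.INTER_CUBIC)]))
E
python3 pk.py 4
```

```text
6.275 [0.4292 0.384  0.0636] [0.61 0.88 1.13] Ftool [-1.13 -1.07  0.12]
[[-0.    -0.661 -0.75 ]
 [-0.    -0.75   0.661]
 [-1.     0.     0.   ]]
ang y -131.37529334274225
tcp r,ang 0.08727868010286564 129.40205467366772
```

View pics/p4.png

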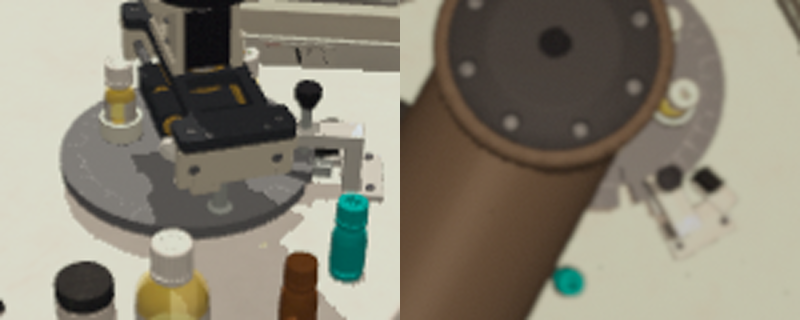

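```bash
python3 - <<'E'
from h import *
t=load('t4');s=load('s4')
a=cv2.resize(t['frame'][195:255,290:370],(533,400),interpolation=cv2.INTER_CUBIC)
cv2.imwrite('pics/c4.png',a);cv2.imwrite('pics/d4.png',cv2.resize(s['frame'][160:230,270:350],(640,560),interpolation=cv2.INTER_CUBIC))
E
```

```text
(no output)
```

View pics/c4.png

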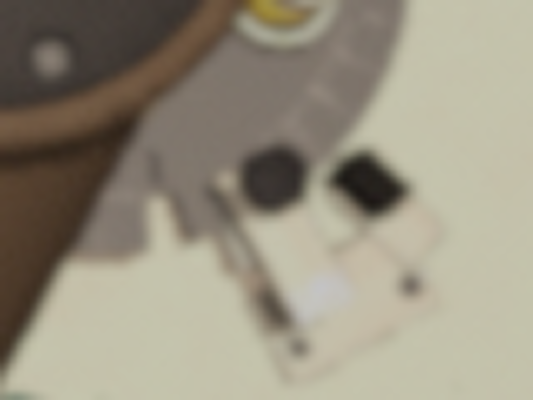

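View pics/d4.png

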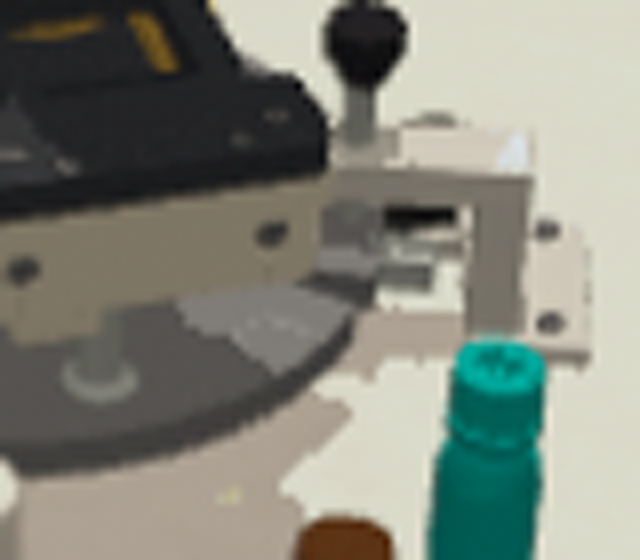

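```bash
python3 - <<'E'
from h import *
t=load('t4');h=np.array([.4846,.3166])
for n,u,v,z in[('slot',290+165/6.66,195+225/6.66,.034),('bolt',290+273/6.66,195+180/6.66,.1),('slot0',230+258/4,125+408/4,.034),('peg0',230+165/4,125+298/4,.079)]:
    p=atz(t,u,v,z);d=p[:2]-h;print(n,p,np.hypot(*d),np.degrees(np.arctan2(d[1],d[0]))%360)
E
```

```text
slot [0.38985064 0.29573525 0.034     ] 0.09701947947979604 192.4188878526317
bolt [0.40076599 0.27059446 0.1       ] 0.09562767370174108 208.75663365883725
slot0 [0.39378223 0.34086673 0.034     ] 0.09400394717741284 165.0399264911004
peg0 [0.45019057 0.39342434 0.079     ] 0.08417831318381808 114.12749094984542
```

servo_tool(
  motion=[
    {"offset":[0,0.003,0.0005],"roll":-2,"claw":-1},
    {"offset":[0,0.003,0.0005],"roll":-2,"claw":-1},
    {"offset":[0,0.003,0.0005],"roll":-2,"claw":-1},
    {"offset":[0,0.003,0.0005],"roll":-2,"claw":-1},
    {"offset":[0,0.003,0.0005],"roll":-2,"claw":-1},
    {"offset":[0,0.0015,0.0002],"roll":-1,"claw":-1},
    {"offset":[0,0,0],"roll":0,"claw":-1},
  ],
)

```text
clock: 7.25
tool_pos: [0.4174, 0.3725, 0.0636]
orientation: [77.3, 90.0, -133.1]
force: [0.2, 0.9, 0.1]
opening: 0.0004
```

```bash
python3 pk.py 5;python3 - <<'E'
from h import *
t=load('t5')
cv2.imwrite('pics/c5.png',cv2.resize(t['frame'][195:255,290:370],(533,400),interpolation=cv2.INTER_CUBIC))
E
```

```text
7.25 [0.4174 0.3725 0.0636] [0.17 0.87 0.1 ] Ftool [-0.1  -0.84  0.29]
[[-0.    -0.506 -0.862]
 [-0.    -0.862  0.506]
 [-1.     0.     0.   ]]
ang y -120.40518573521739
tcp r,ang 0.08739663663232779 140.2532213481832
```

View pics/c5.png

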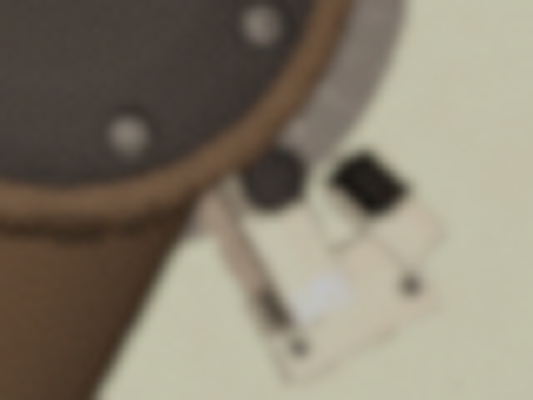

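View pics/p5.png

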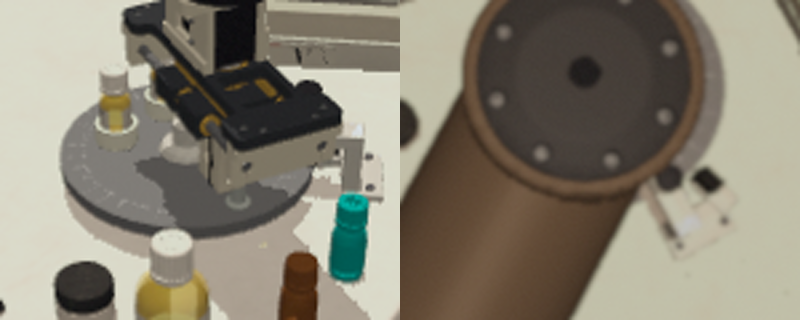

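servo_tool(
  motion=[
    {"offset":[0,0.001,0.0002],"roll":-0.6,"claw":-1},
    {"offset":[0,0.001,0.0002],"roll":-0.6,"claw":-1},
    {"offset":[0,0.001,0.0002],"roll":-0.6,"claw":-1},
    {"offset":[0,0.001,0.0002],"roll":-0.6,"claw":-1},
    {"offset":[0,0.0005,0],"roll":-0.3,"claw":-1},
    {"offset":[0,0.0005,0],"roll":-0.3,"claw":-1},
  ],
)

```text
clock: 8.1
tool_pos: [0.4144, 0.3687, 0.0636]
orientation: [-61.5, 90.0, 91.1]
force: [0.8, 1.3, 0.1]
opening: 0.0007
```

servo_tool(
  motion=[
    {"offset":[0,0.0005,0.0001],"roll":-0.3,"claw":-1},
    {"offset":[0,0.0005,0.0001],"roll":-0.3,"claw":-1},
  ],
)

```text
clock: 8.35
tool_pos: [0.4138, 0.3679, 0.0636]
orientation: [-114.6, 90.0, 38.6]
force: [1.4, 0.9, 0.2]
opening: 0.0006
```

servo_tool(
  motion=[
    {"offset":[0,0.0005,0.0001],"roll":-0.3,"claw":-1},
    {"offset":[0,0.0005,0.0001],"roll":-0.3,"claw":-1},
  ],
)

```text
clock: 8.6
tool_pos: [0.4132, 0.3671, 0.0636]
orientation: [-139.5, 90.0, 14.3]
force: [1.9, 1.7, -0.2]
opening: 0.0007
```

servo_tool(
  motion=[
    {"offset":[0,0.0005,0.0001],"roll":-0.3,"claw":-1},
    {"offset":[0,0.0005,0.0001],"roll":-0.3,"claw":-1},
  ],
)

```text
clock: 8.85
tool_pos: [0.4126, 0.3662, 0.0636]
orientation: [-115.7, 90.0, 38.7]
force: [1.9, 1.3, -0.0]
opening: 0.0002
```

servo_tool(
  motion=[
    {"offset":[0,0.0005,0.0001],"roll":-0.3,"claw":-1},
  ],
)

```text
clock: 8.98
tool_pos: [0.4122, 0.3659, 0.0636]
orientation: [-99.3, 90.0, 55.4]
force: [2.7, 1.6, -0.1]
opening: 0.0008
```

servo_tool(
  motion=[
    {"offset":[0,0.0005,0.0001],"roll":-0.3,"claw":-1},
  ],
)

```text
clock: 9.1
tool_pos: [0.4119, 0.3655, 0.0636]
orientation: [-134.0, 90.0, 21.0]
force: [2.4, 1.1, -0.2]
opening: 0.0004
```

servo_tool(
  motion=[
    {"offset":[0,0.0005,0.0001],"roll":-0.3,"claw":-1},
  ],
)

```text
clock: 9.22
tool_pos: [0.4116, 0.3651, 0.0636]
orientation: [-84.3, 90.0, 71.0]
force: [2.6, 1.2, 0.7]
opening: 0.0004
```

servo_tool(
  motion=[
    {"offset":[0,0.0005,0.0001],"roll":-0.3,"claw":-1},
  ],
)

```text
clock: 9.35
tool_pos: [0.4113, 0.3646, 0.0636]
orientation: [-121.8, 90.0, 33.8]
force: [1.9, 1.2, -0.7]
opening: 0.0004
```

servo_tool(
  motion=[
    {"offset":[0,0.0005,0.0001],"roll":-0.3,"claw":-1},
  ],
)

```text
clock: 9.48
tool_pos: [0.4111, 0.3644, 0.0636]
orientation: [-98.6, 90.0, 57.3]
force: [3.0, 2.7, -1.0]
opening: 0.0009
```

servo_tool(
  motion=[
    {"offset":[0,0.0005,0],"roll":0,"claw":-1},
  ],
)

```text
clock: 9.6
tool_pos: [0.4111, 0.3643, 0.0637]
orientation: [-96.4, 89.9, 59.5]
force: [2.8, 3.7, -2.3]
opening: 0.0005
```

servo_tool(
  motion=[
    {"offset":[0,0,0],"roll":0,"claw":-1},
  ],
)

```text
clock: 9.72
tool_pos: [0.4111, 0.3643, 0.0637]
orientation: [-97.4, 89.9, 58.5]
force: [3.4, 2.4, -2.3]
opening: 0.0005
```

servo_tool(
  motion=[
    {"offset":[0,0.0005,0],"roll":0,"claw":-1},
    {"offset":[0,0,0],"roll":0,"claw":-1},
  ],
)

```text
clock: 9.98
tool_pos: [0.411, 0.3642, 0.0637]
orientation: [-96.6, 89.9, 59.3]
force: [3.7, 4.3, -3.0]
opening: 0.0003
```

```bash
python3 pk.py 6;python3 - <<'E'
from h import *
t=load('s6')
cv2.imwrite('pics/c6.png',cv2.resize(t['frame'][150:230,240:350],(770,560),interpolation=cv2.INTER_CUBIC))
E
```

```text
9.975 [0.411  0.3642 0.0637] [ 3.68  4.27 -3.04] Ftool [ 3.05 -5.39 -1.62]
[[ 0.001 -0.408 -0.913]
 [ 0.001 -0.913  0.408]
 [-1.    -0.002 -0.   ]]
ang y -114.09746449760941
tcp r,ang 0.08762545886005982 147.10286133939877
```

View pics/c6.png

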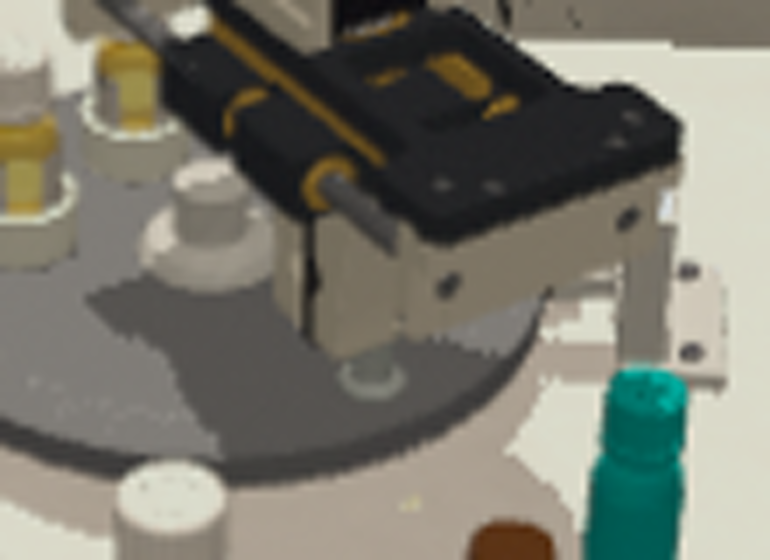

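servo_tool(
  motion=[
    {"offset":[0,-0.002,0],"roll":0,"claw":-1},
    {"offset":[0,-0.008,0],"roll":0,"claw":-1},
    {"offset":[0,-0.015,0],"roll":0,"claw":-1},
    {"offset":[-0.04,0,0],"roll":0,"claw":-1},
    {"offset":[-0.05,0,0],"roll":0,"claw":-1},
    {"offset":[-0.02,-0.05,0],"roll":0,"claw":-1},
    {"offset":[0,-0.06,0],"roll":0,"claw":-1},
    {"offset":[0,-0.05,0],"roll":0,"claw":-1},
    {"offset":[0,0,0],"roll":0,"claw":-1},
  ],
)

```text
clock: 11.2
tool_pos: [0.4869, 0.5349, 0.171]
orientation: [87.7, 89.9, -116.4]
force: [-1.4, -0.3, -0.2]
opening: 0.0002
```

```bash
python3 pk.py 7;python3 - <<'E'
from h import *
s=load('s7');t=load('t7')
cv2.imwrite('pics/c7.png',np.hstack([cv2.resize(s['frame'][150:220,260:350],(400,311),interpolation=cv2.INTER_CUBIC),cv2.resize(t['frame'][185:255,290:380],(400,311),interpolation=cv2.INTER_CUBIC)]))
w=snap('wrist','w7')
E
```

```text
11.2 [0.4869 0.5349 0.171 ] [-1.37 -0.31 -0.19] Ftool [0.19 0.84 1.13]
[[-0.001 -0.408 -0.913]
 [-0.002 -0.913  0.408]
 [-1.     0.003  0.   ]]
ang y -114.06839202905589
tcp r,ang 0.21830085971607202 89.38970171073244
```

View pics/c7.png

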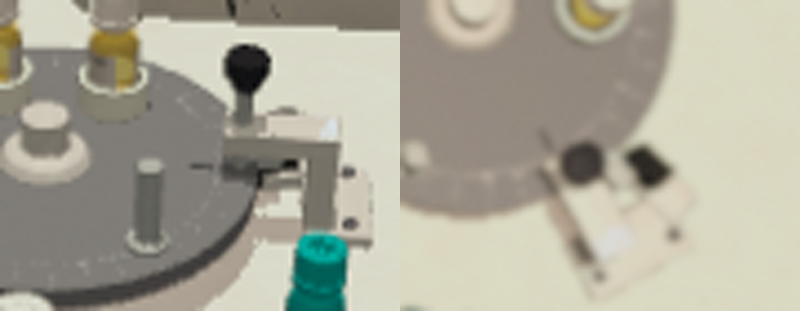

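View pics/w7.png

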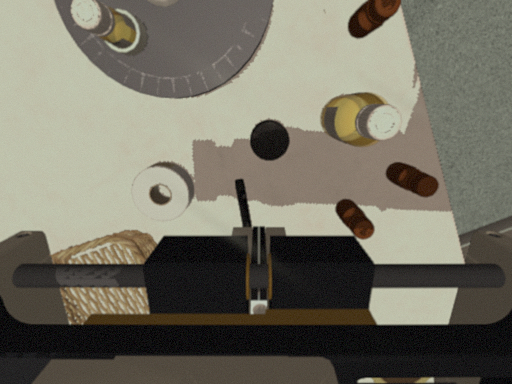

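View pics/p7.png

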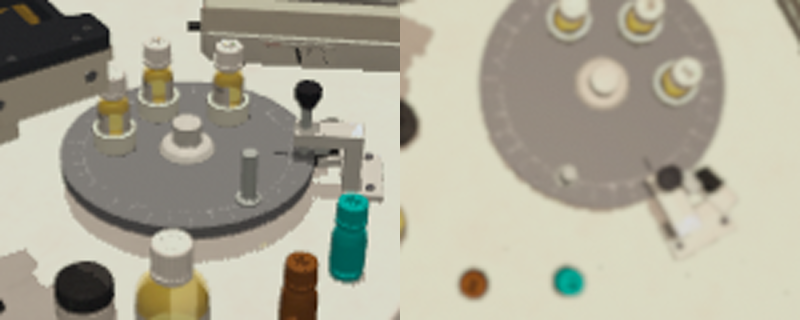

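```bash
python3 - <<'E'
from h import *
t=load('t7');h=np.array([.4846,.3166])
cv2.imwrite('pics/c8.png',cv2.resize(t['frame'][170:260,270:370],(800,600)[:2] if 0 else (667,600),interpolation=cv2.INTER_CUBIC))
for n,u,v,z in[('peg',293.4,217.6,.079),('line',322.6,215.4,.034),('bolt',290+182/4.444,185+163/4.444,.1)]:
    p=atz(t,u,v,z);d=p[:2]-h;print(n,p,np.hypot(*d),np.degrees(np.arctan2(d[1],d[0]))%360)
s=load('s7')
for nm,s in(('t',load('t7')),('s',load('s7'))):
  for a in (204,206,208,210):
    r=np.radians(a);print(nm,a,proj(s,(h[0]+.075*np.cos(r),h[1]+.075*np.sin(r),.034)))
E
```

```text
peg [0.41145206 0.34649314 0.079     ] 0.07902038624659899 157.77179090023256
line [0.41976182 0.27770905 0.034     ] 0.07560751266258585 210.95598798968146
bolt [0.40148525 0.27065421 0.1       ] 0.09496882113977655 208.93379454833135
t 204 (np.float64(318.8833904719389), np.float64(217.0391223497357))
t 206 (np.float64(319.9348161635976), np.float64(216.54589200791705))
t 208 (np.float64(320.96723918431763), np.float64(216.01616052041177))
t 210 (np.float64(321.97936767262667), np.float64(215.45061255057087))
s 204 (np.float64(304.92548828950504), np.float64(188.21521658298175))
s 206 (np.float64(305.04338656954616), np.float64(187.52953044000668))
s 208 (np.float64(305.11885645754364), np.float64(186.8433485049398))
s 210 (np.float64(305.15208124308396), np.float64(186.15753253651354))
```

View pics/c8.png

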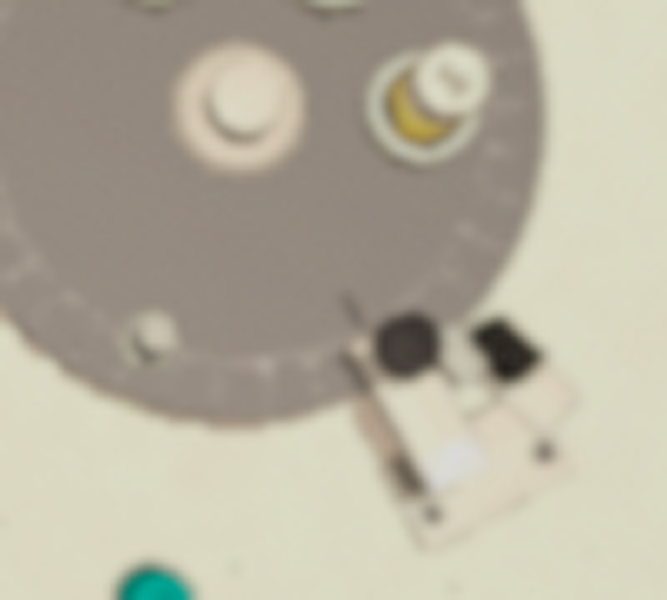

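servo_tool(
  motion=[
    {"offset":[0,0.046,-0.005],"roll":0,"claw":-1},
    {"offset":[0,0.046,-0.005],"roll":0,"claw":-1},
    {"offset":[0,0.046,-0.005],"roll":0,"claw":-1},
    {"offset":[0,0.046,-0.005],"roll":0,"claw":-1},
    {"offset":[0,0.046,-0.005],"roll":0,"claw":-1},
    {"offset":[0,0.046,-0.005],"roll":0,"claw":-1},
    {"offset":[0.02,0,0],"roll":0,"claw":-1},
    {"offset":[0.025,0,0],"roll":0,"claw":-1},
    {"offset":[0.015,0,0],"roll":0,"claw":-1},
    {"offset":[0,0,0],"roll":0,"claw":-1},
    {"offset":[0,0,0],"roll":0,"claw":-1},
  ],
)

```text
clock: 12.72
tool_pos: [0.401, 0.2681, 0.1146]
orientation: [-108.7, 89.9, 47.2]
force: [0.4, 0.5, 0.6]
opening: 0.0003
```

```bash
python3 pk.py 8;python3 - <<'E'
from h import *
s=load('s8');w=snap('wrist','w8')
cv2.imwrite('pics/c9.png',np.hstack([cv2.resize(s['frame'][130:220,260:350],(400,400),interpolation=cv2.INTER_CUBIC),cv2.resize(w['frame'],(400,400))]))
E
```

```text
12.725 [0.401  0.2681 0.1146] [0.36 0.54 0.61] Ftool [-0.61 -0.64 -0.11]
[[ 0.001 -0.408 -0.913]
 [ 0.001 -0.913  0.408]
 [-1.    -0.001 -0.   ]]
ang y -114.10707341077693
tcp r,ang 0.09664700479388967 -149.84531656404113
```

View pics/c9.png

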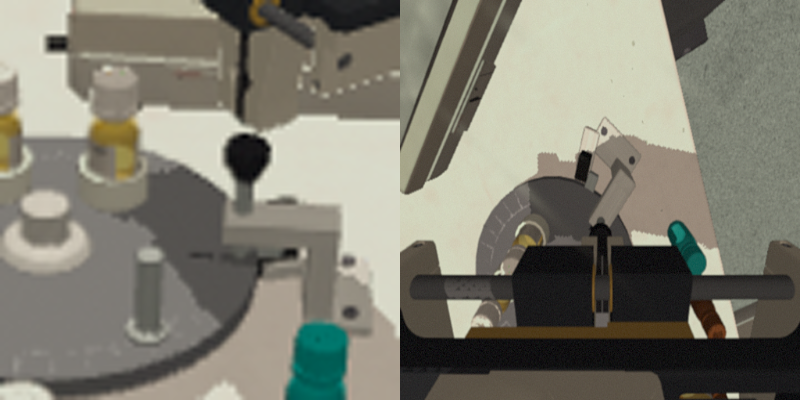

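```bash
python3 - <<'E'
from h import *
s=load('s8')
f=lambda p:((np.array(proj(s,p))-[260,130])/.225).round(0)
print(f((.401,.2681,.1146)),f((.4015,.2705,.1)),f((.401,.2681,.1)))
cv2.imwrite('pics/c10.png',cv2.resize(s['frame'][140:190,290:350],(720,600),interpolation=cv2.INTER_CUBIC))
print(((np.array(proj(s,(.401,.2681,.1146)))-[290,140])*12))
print(((np.array(proj(s,(.4015,.2705,.1)))-[290,140])*12))
w=load('w8');print(proj(w,(.401,.2681,.1146)),proj(w,(.4015,.2705,.1)));cv2.imwrite('pics/w8c.png',cv2.resize(w['frame'][150:330,180:360],(600,600),interpolation=cv2.INTER_CUBIC))
E
```

```text
[256. 110.] [250. 139.] [254. 137.]
[330.26171534 176.71926886]
[315.52661233 253.95193704]
(np.float64(259.6713487162766), np.float64(236.11124434779643)) (np.float64(260.31891579382096), np.float64(229.72590286709777))
```

View pics/c10.png

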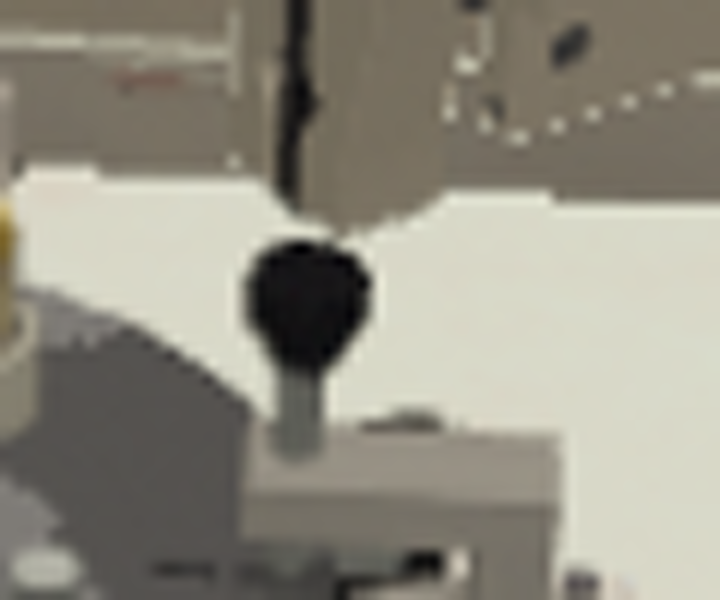

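View pics/w8c.png

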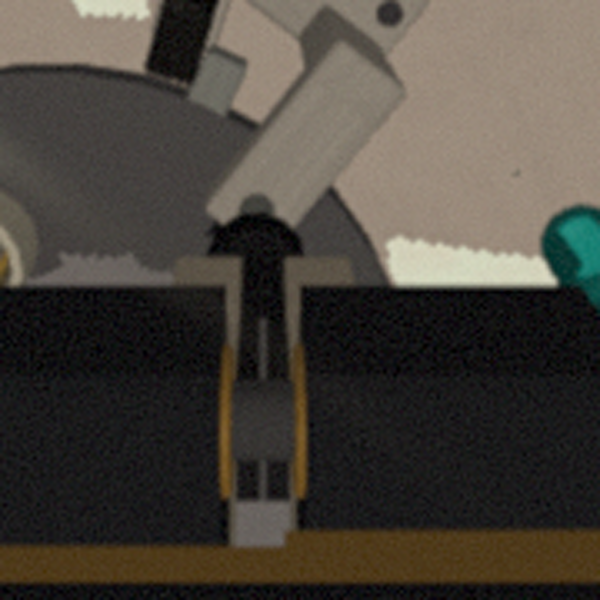

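servo_tool(
  motion=[
    {"offset":[0.004,-0.0024,0.0005],"roll":0,"claw":-1},
    {"offset":[0.004,0,0],"roll":0,"claw":-1},
    {"offset":[0.002,0,0],"roll":0,"claw":-1},
    {"offset":[0.002,0,0],"roll":0,"claw":-1},
    {"offset":[0.001,0,0],"roll":0,"claw":-1},
    {"offset":[0.001,0,0],"roll":0,"claw":-1},
    {"offset":[0,0,0],"roll":0,"claw":-1},
  ],
)

```text
clock: 13.75
tool_pos: [0.4014, 0.2704, 0.0996]
orientation: [-123.0, 90.0, 32.8]
force: [-0.6, 0.3, 0.0]
opening: 0.0006
```

servo_tool(
  motion=[
    {"offset":[0.001,0,0],"roll":0,"claw":-1},
    {"offset":[0.001,0,0],"roll":0,"claw":-1},
    {"offset":[0,0,0],"roll":0,"claw":-1},
  ],
)

```text
clock: 14.12
tool_pos: [0.4014, 0.2704, 0.0975]
orientation: [66.1, 90.0, -138.1]
force: [-0.3, 0.1, 1.1]
opening: 0.0003
```

servo_tool(
  motion=[
    {"offset":[0.001,0,0],"roll":0,"claw":-1},
    {"offset":[0.001,0,0],"roll":0,"claw":-1},
    {"offset":[0,0,0],"roll":0,"claw":-1},
  ],
)

```text
clock: 14.5
tool_pos: [0.4013, 0.2704, 0.0954]
orientation: [58.7, 90.0, -145.4]
force: [-0.4, 0.1, 0.4]
opening: 0.0007
```

servo_tool(
  motion=[
    {"offset":[0.001,0,0],"roll":0,"claw":-1},
    {"offset":[0.001,0,0],"roll":0,"claw":-1},
    {"offset":[0,0,0],"roll":0,"claw":-1},
  ],
)

```text
clock: 14.88
tool_pos: [0.4013, 0.2704, 0.0934]
orientation: [58.2, 90.0, -145.9]
force: [0.2, -0.7, -0.0]
opening: 0.0005
```

```bash
python3 pk.py 9;python3 - <<'E'
from h import *
s=load('s9')
cv2.imwrite('pics/c11.png',cv2.resize(s['frame'][140:190,290:350],(720,600),interpolation=cv2.INTER_CUBIC))
E
```

```text
14.875 [0.4013 0.2704 0.0934] [ 0.24 -0.66 -0.01] Ftool [ 0.01  0.51 -0.49]
[[-0.    -0.409 -0.913]
 [-0.    -0.913  0.409]
 [-1.     0.     0.   ]]
ang y -114.11572237735697
tcp r,ang 0.09525226789012475 -150.96364156365368
```

View pics/c11.png

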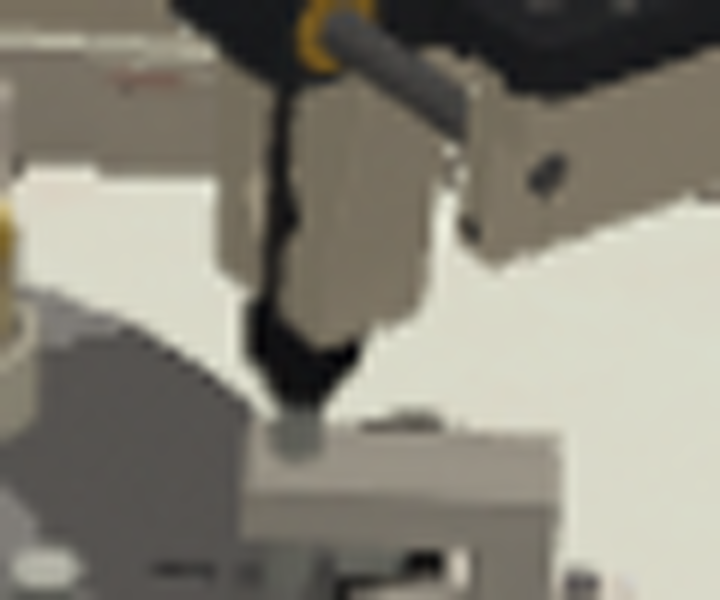

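servo_tool(
  motion=[
    {"offset":[0.001,0,0],"roll":0,"claw":-1},
    {"offset":[0.001,0,0],"roll":0,"claw":-1},
    {"offset":[0.001,0,0],"roll":0,"claw":-1},
    {"offset":[0,0,0],"roll":0,"claw":-1},
  ],
)

```text
clock: 15.48
tool_pos: [0.4013, 0.2704, 0.0904]
orientation: [49.5, 90.0, -154.6]
force: [0.3, -0.3, 0.3]
opening: 0.0003
```

servo_tool(
  motion=[
    {"offset":[0.001,0,0],"roll":0,"claw":-1},
    {"offset":[0.001,0,0],"roll":0,"claw":-1},
    {"offset":[0,0,0],"roll":0,"claw":-1},
  ],
)

```text
clock: 15.85
tool_pos: [0.4014, 0.2704, 0.0887]
orientation: [-128.2, 90.0, 27.7]
force: [-2.3, -1.3, 4.6]
opening: 0.0002
```

servo_tool(
  motion=[
    {"offset":[0.001,0,0],"roll":0,"claw":-1},
    {"offset":[0.001,0,0],"roll":0,"claw":-1},
    {"offset":[0,0,0],"roll":0,"claw":-1},
  ],
)

```text
clock: 16.23
tool_pos: [0.4014, 0.2705, 0.0868]
orientation: [-138.1, 90.0, 17.8]
force: [-1.0, -0.7, 7.1]
opening: 0.0003
```

servo_tool(
  motion=[
    {"offset":[0.001,0,0],"roll":0,"claw":-1},
    {"offset":[0,0,0],"roll":0,"claw":-1},
  ],
)

```text
clock: 16.48
tool_pos: [0.4015, 0.2705, 0.0859]
orientation: [-130.3, 90.0, 25.6]
force: [-1.5, -1.9, 7.6]
opening: 0.0004
```

servo_tool(
  motion=[
    {"offset":[-0.003,0,0],"roll":0,"claw":-1},
    {"offset":[-0.005,0,0],"roll":0,"claw":-1},
    {"offset":[-0.03,0,0],"roll":0,"claw":-1},
    {"offset":[-0.05,0,0],"roll":0,"claw":-1},
    {"offset":[0,-0.055,0],"roll":0,"claw":-1},
    {"offset":[0,-0.055,0],"roll":0,"claw":-1},
    {"offset":[0,-0.055,0],"roll":0,"claw":-1},
    {"offset":[0,-0.055,0],"roll":0,"claw":-1},
    {"offset":[0,-0.05,0],"roll":0,"claw":-1},
    {"offset":[0,0,0],"roll":0,"claw":-1},
    {"offset":[0,0,0],"roll":0,"claw":-1},
  ],
)

```text
clock: 17.85
tool_pos: [0.5113, 0.5165, 0.1724]
orientation: [74.7, 89.9, -129.5]
force: [0.5, -0.4, 0.5]
opening: 0.0005
```

```bash
python3 pk.py 10;python3 - <<'E'
from h import *
s=load('s10');t=load('t10');h=np.array([.4846,.3166])
cv2.imwrite('pics/c12.png',np.hstack([cv2.resize(s['frame'][140:190,290:350],(400,333),interpolation=cv2.INTER_CUBIC),cv2.resize(t['frame'][185:245,290:362],(400,333),interpolation=cv2.INTER_CUBIC)]))
for v in range(217,224,2):
  print([atd(t,u,v)[2].round(3) for u in range(326,336,2)])
E
```

```text
17.85 [0.5113 0.5165 0.1724] [ 0.46 -0.43  0.46] Ftool [-0.46  0.2  -0.6 ]
[[-0.001 -0.409 -0.913]
 [-0.001 -0.913  0.409]
 [-1.     0.002  0.   ]]
ang y -114.11226120182091
tcp r,ang 0.20165215936512446 82.39825594036077
[np.float64(0.032), np.float64(0.035), np.float64(0.09), np.float64(0.088), np.float64(0.034)]
[np.float64(0.085), np.float64(0.09), np.float64(0.09), np.float64(0.09), np.float64(0.091)]
[np.float64(0.09), np.float64(0.091), np.float64(0.091), np.float64(0.09), np.float64(0.089)]
[np.float64(0.089), np.float64(0.091), np.float64(0.09), np.float64(0.089), np.float64(0.091)]
```

View pics/c12.png

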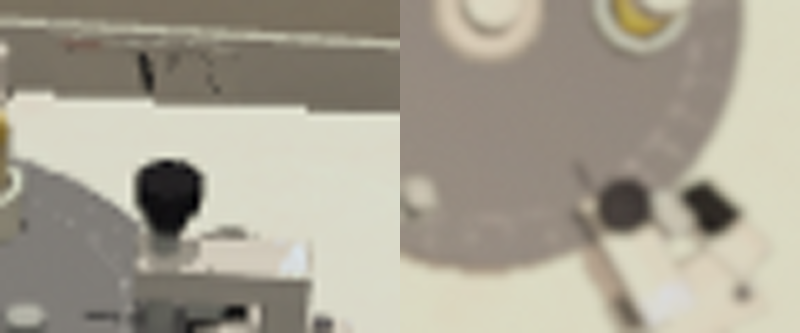

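View pics/s10.png

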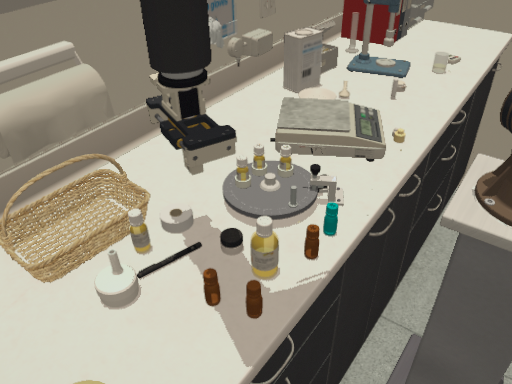

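```bash
python3 -c "
from plant import ctrl
print(ctrl.close_job())"
```

```text
the job is handed in; nothing more can be done
None
```

I turned the carousel counterclockwise by its peg until the lug met the stop, then pressed the index bolt home and handed the job in at about 18 s.

- **Stop:** with the fingers shut, the push at the stop rose from about 2 N to about 5.4 N, and the peg moved no further. The wrist picture showed the lug against the dark post, and the slot line lay within about 2° of the bolt, which is about what I can read off the picture.
- **Bolt:** it passed the 2 mm depth with almost no resistance. It bottomed with the finger tips at about 89 mm, and I pressed to 7.6 N (peak measured). After release, the depth picture put the knob top at 0.090 m, against 0.0994 m before, which is the full 10 mm.
- **Last checks:** the final pictures show all three bottles upright in their cups and the other items on the bench looking undisturbed. The arm stood clear, with the force reading near zero.
- **Disagreements:** the peg seen from the wrist camera was about 5 pixels (a few mm) from the top camera's position, which did not matter because contact set the position. Also, the wrist force stayed at about 1 N or less while the bolt moved, below the expected 3 N. The readings were taken with the arm standing still.

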